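Re-tension the quick-release of a membrane cassette holder

TASK

The filter cassette sits loose in its quick-release holder. Flip the blue cam lever fully up, and with it open turn the black wing nut clockwise until its red end points at the middle of the green band; then flip the lever fully down again so that the cassette is clamped, and let go. Leave the cassette in its place and do not disturb the other things on the bench.

Things in the scene. Friction and masses are not known exactly. Their poses are not given: they have to be found in the camera images.
- holder: cassette holder screwed to the bench: steel base plate 120 (x) x 203 (y, from -113 to +90) x 12 mm high, with a bridge across it along y (top about 82 mm above the bench when closed, 4 mm higher when open), two guide columns whose ends reach 90 mm above the bench, the wing nut at the middle and the cam lever at the -y end. Origin: on the bench under the nut's axis. x points away from the closed lever's tip, y along the bridge, z up
- lever_pivot (a point): axis of the cam lever's pin, 95 mm from the nut's axis toward -y of the holder and 98 mm above the bench; the pin lies along the holder's y
- lever_tip (a point): centre of the blue barrel (20 mm diameter, 24 mm long along the pin's direction) at the end of the lever, 105 mm from the pivot. The lever's arm is 18 mm wide and 10 mm thick. Closed, the lever lies level toward -x of the holder, 98 mm above the bench; open, it stands upright, its tip 203 mm above the bench. The barrel can be pinched by its two flat ends and turns between the fingers
- lever (a joint): angle of the cam lever: 0 fully closed (level), grows as it is lifted, 1.57 upright, stop at 1.75 rad. It stays where it is left; the tip needs about 3 N to move
- nut_grip (a point): on the axis of the wing nut, half-way along the height to grip, 13 mm below the top of its wing. The wing is a bar 64 mm long, 14 mm thick and 36 mm high, standing on a round hub 34 mm across; one end is red, the other black. Under the hub lies a round dial 92 mm across, its top 33 mm below this point. The point's x axis is the holder's x when the nut stands at angle 0
- nut (a joint): angle of the wing nut, rad, grows clockwise seen from above (tightening: 2.4 mm of plate travel per rad), stops at 0 and 2.5. At 1.65 its red end points along -x of the holder, at the middle of the green band; the band spans 1.45 to 1.85. The bar lies along the holder's x at 1.65, and at angle q is turned by 1.65 - q counter-clockwise from there. It stays where it is left; turning takes about 0.12 N m
- green_mark (a point): middle of the green band on the rim of the dial, 40 mm from the nut's axis toward -x of the holder
- plate: sprung steel pressure plate 74 x 106 x 10 mm under the bridge, pressed down on the cassette by the nut and the lever; origin at the centre of its underside. With the nut at 1.65 and the lever closed it presses with about 10 to 15 N
- cassette_center (a point): centre of the loose filter cassette, a white and blue slab 70 x 110 x 24 mm that lies on the base plate under the pressure plate between short pins
- tape_roll: roll of beige tape, 92 mm across, 25 mm high, lying on the bench, a bystander
- petri_1: round clear dish with pink content, 60 mm across, 15 mm high, a bystander
- filter_box: white carton 66 x 120 x 78 mm, a bystander
There are look-alikes about, which are no part of the job. Leave any turquoise look-alike of the part that bears cassette_center alone.

How it is judged:
On the way, in this order (a step that is already met when the one before it is completed fails the run):
1. the lever is flipped open (value of joint lever above 1.3 rad), for 0.2 s.
2. with the lever open, the nut's red end is brought into the green band (value of joint lever above 1.2 rad and value of joint nut between 1.43 and 1.87 rad), for 0.2 s.
At the end, for the whole second after the job is handed in: lever closed (below 0.15 rad), nut's red end in the green band (1.42 to 1.88 rad), the plate presses on the cassette with more than 5 N, and the cassette lies within 8 mm of its place (value of joint lever below 0.15 rad and value of joint nut between 1.42 and 1.88 rad and contact force between plate and cassette above 5 N and horizontal distance between cassette_center and holder below 0.008 m); the robot touches nothing.
It fails at once if the cassette is pushed out of its place (distance of cassette_center from where it was at the start of the episode above 0.012 m).
It fails at once if a bystander is disturbed (distance of any of petri_1, tape_roll, filter_box from where it was at the start of the episode above 0.02 m).
It also fails if it takes over 61 s, if anything falls off the work surface, if the arm or the gripper's body presses on something with over 40 N, if the wrist force passes 120 N, or if a joint passes its speed limit or range.

ROBOT

A 6-joint arm with a two-finger parallel gripper is mounted at the origin on a cart in front of the work surface, level with it; the furniture and walls round the work are solid. World frame = base frame: x ahead of the robot, y to its left, z up, the work surface at z = 0. Lengths are in m, angles in rad, forces in N, time in s.
With the tool pointing down it reaches from about 0.375 to 0.9 m from the base axis. Payload 3.1 kg.
Tool frame: the origin (TCP) lies at the very end of the fingers, on their centre line; the grasp point (between the pads) lies 19 mm behind it; z points along the fingers, y is the direction in which the jaws open and shut (so a half turn about z gives the same grasp; the last joint's range is limited). The gripper opens to 87 mm and grips with 3 to 60 N. Pads are 19 mm wide; open, the fingers measure 117 mm over their backs; the gripper's body (75 mm by 190 mm) begins 51 mm behind the grasp point.
Start: joints at [0.999, 0.527, 1.433, -0, 1.181, -0.178], TCP at [0.24, 0.577, 0.223] pointing down, gripper open.
Joint ranges: [-3.08, 3.08], [-0.75, 2.2], [0.22, 2.44], [-1.43, 4.57], [0, 2.65], [-2.85, 2.85]. Speed limits (rad/s): [2.79, 2.79, 3.14, 3.14, 3.14, 3.14].

INTERFACE

Orientations are given as a unit quaternion [x, y, z, w].
In Python, from rig import robot gives the robot as it stands.
- The arm moves only by the tool arm_command, never from a script. Its argument "targets" is a list of rows, each a list of 5 numbers: the shift along the tool's x, y, z in cm, then the turn about the tool's z in rad, then the finger opening in cm, from 0 to 8.7. In form: [[dx, dy, dz, spin, hand], ...]. A call has 1 to 5 rows; each row is the pose to reach, as a shift and turn from the pose commanded when the call began, along the tool's axes at that moment; what a row does not reach only later rows make up. A row lasts 1/8 s, in which the tool goes at most 62.5 mm and 10.7 degrees, less where a joint would pass 70% of its speed; a pose out of reach is approached as far as the arm can. A call with a gripper value outside its range is refused whole. The fingers move at their own pace and stop on an object; "newtons" is the grip in N (left out, the last holds). Time passes only in rows, so rows that repeat a pose let the fingers close. It gives the time, the measured TCP pose, the force and the opening at its end, in the units of the state.
- robot.get_obs(): the state, without advancing time (a new reading comes with each control period).
- robot.camera(name): name is "scene" or "top" or "wrist"; returns (picture, depth): 384x512x3 uint8, red, green, blue; 384x512 float32, m along the optical axis (not along the pixel's ray), 0 where there is no reading.
- robot.camera_model(name): a dict with "mtx" (3x3 intrinsics, pixels), "k1" (the pictures are not rectified: a ray, as slopes to the right and down, at radius r is drawn at 1 + k1 r^2 times it, then the intrinsics apply), "extrinsics" (4x4, takes a point from world to camera coordinates). Camera axes: x right, y up, looking along -z (the intrinsics and any distortion apply to the point x, -y, -z); pixel columns grow to the right and rows downward; lengths in m; the calibration is good to about 2 mm. A picture is of the moment at which its call begins: read the wrist's pose just before it. camera_model takes no time and is no camera call; for the wrist camera it gives the pose at the moment of the call.
- robot.hand_in(): hands the job in, once; it reports no verdict.
The state is a dict: "time": time; "q": joint angles; "joint_velocities": joint speeds; "joint_torque": joint torques, N m; "position": TCP position; "tool_rot": TCP orientation; "ft_force": force on the tool from outside, world axes, zero at the start; "moment": the same for the moment, N m; "grip_width": finger opening in m.
Only numpy, scipy, OpenCV 4.12 (cv2) and the standard library are available. Lean on these libraries where they do the work, as an engineer would, in place of code of your own. Each camera call takes 0.05 s, during which the arm holds its last target.

## Working session

There is one attempt and no reset: what is moved stays moved. The work goes in short steps, Python scripts to look and compute and a tool call to move; the robot and the scene stay as the last step left them, time stands still between calls to the robot, and variables do not carry over. Pictures are saved under pics/ and viewed, and the job is handed in when it is done.

Besides the shell and the picture viewer there is one more tool, called after "Request:" in YAML: its name, and indented under it one key for each argument. arm_command: Moves the arm, as the interface text tells. Its arguments: {"type":"object","properties":{"targets":{"type":"array","items":{"type":"array","items":{"type":"number"}}},"newtons":{"type":"number"}},"required":["targets"]}

```bash
ls; mkdir -p pics
python3 - <<'E'
from rig import robot
import cv2,numpy as np
o=robot.get_obs();print(o)
for n in("scene","top"):
    m=robot.camera_model(n);print(n,m)
    p,d=robot.camera(n);cv2.imwrite(f"pics/{n}0.png",cv2.cvtColor(p,cv2.COLOR_RGB2BGR));np.savez(f"{n}0.npz",p=p,d=d,**{k:np.array(v) for k,v in m.items()})
E
```

```text
pics
{'time': 0.0, 'q': array([ 9.98493152e-01,  5.28467457e-01,  1.43387806e+00, -3.14913612e-05,
        1.18135199e+00, -1.78483726e-01]), 'joint_velocities': array([-1.15743410e-03, -4.39112136e-04, -8.53344952e-04,  1.36695657e-03,
        3.63695170e-05,  1.07101159e-03]), 'joint_torque': array([ 1.74672947e-03, -4.40044999e+01, -1.76593423e+01,  6.32582442e-02,
        5.82715985e-02, -1.79646613e-04]), 'position': array([0.23940562, 0.57656265, 0.22157852]), 'tool_rot': array([ 1.95633725e-01,  9.80676470e-01, -9.84476090e-04, -3.72313209e-04]), 'ft_force': array([ 0.50064969, -0.02607395, -0.43330939]), 'moment': array([-0.01884261,  0.02020337, -0.01813224]), 'grip_width': 0.0873822069429545}
scene {'mtx': array([[446.09954892,   0.        , 254.5564368 ],
       [  0.        , 446.09954892, 186.22204709],
       [  0.        ,   0.        ,   1.        ]]), 'k1': -0.06221983331473546, 'extrinsics': array([[-0.79692784, -0.60395285, -0.01212319,  0.51114256],
       [ 0.24152093, -0.33695848,  0.91001463, -0.16823426],
       [-0.55369094,  0.72228799,  0.41439885, -1.05753499],
       [ 0.        ,  0.        ,  0.        ,  1.        ]])}
top {'mtx': array([[383.01830088,   0.        , 257.68875963],
       [  0.        , 383.01830088, 191.18234943],
       [  0.        ,   0.        ,   1.        ]]), 'k1': -0.03465694463122976, 'extrinsics': array([[-0.01849695, -0.99976151, -0.01160995,  0.17265331],
       [ 0.99818976, -0.01913002,  0.05701973, -0.52332969],
       [-0.05722823, -0.01053425,  0.99830554, -1.20450151],
       [ 0.        ,  0.        ,  0.        ,  1.        ]])}
```

View pics/scene0.png

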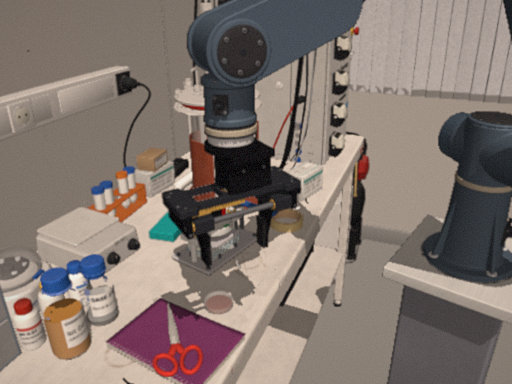

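View pics/top0.png

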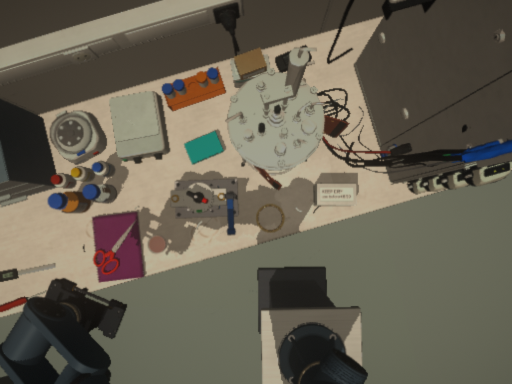

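```bash
cat > h.py <<'E'
import numpy as np,cv2
def load(f):
    z=np.load(f);return z['p'],z['d'],dict(mtx=z['mtx'],k1=float(z['k1']),extrinsics=z['extrinsics'])
def ray(m,uv):
    K=m['mtx'];dd=np.array([m['k1'],0,0,0,0.])
    s=cv2.undistortPoints(np.array(uv,float).reshape(-1,1,2),K,dd).reshape(-1,2)
    E=m['extrinsics'];R=E[:3,:3];c=-R.T@E[:3,3]
    v=np.c_[s[:,0],-s[:,1],-np.ones(len(s))]@R
    return c,v
def onz(m,uv,z):
    c,v=ray(m,uv);return c+v*((z-c[2])/v[:,2])[:,None]
def dep(m,uv,d):
    c,v=ray(m,uv);return c+v*np.array([d[int(round(b)),int(round(a))] for a,b in np.reshape(uv,(-1,2))])[:,None]
def proj(m,P):
    E=m['extrinsics'];P=np.atleast_2d(P)@E[:3,:3].T+E[:3,3]
    s=np.c_[P[:,0]/-P[:,2],-P[:,1]/-P[:,2]];r2=(s**2).sum(1)[:,None];s=s*(1+m['k1']*r2)
    return s@m['mtx'][:2,:2].T+m['mtx'][:2,2]
E
python3 - <<'E'
import cv2
from h import *
p,d,m=load('top0.npz')
c=p[160:260,150:290];cv2.imwrite('pics/z.png',cv2.cvtColor(cv2.resize(c,None,fx=5.7,fy=5.7,interpolation=cv2.INTER_CUBIC),cv2.COLOR_RGB2BGR))
E
```

```text
(no output)
```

View pics/z.png

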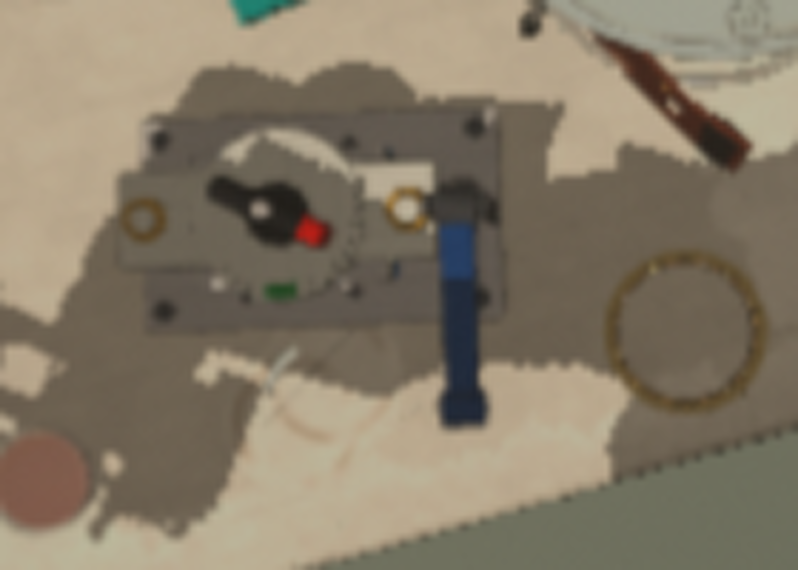

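Run:
```python
import cv2
from h import *
p,d,m=load('top0.npz')
hsv=cv2.cvtColor(p,cv2.COLOR_RGB2HSV).astype(int);H,S,V=hsv.transpose(2,0,1)
roi=np.zeros(H.shape,bool);roi[170:245,165:245]=1
def blob(mask,name,z=None):
    n,l,s,c=cv2.connectedComponentsWithStats((mask&roi).astype(np.uint8))
    for i in range(1,n):
        if s[i,4]<4: continue
        mk=l==i;zz=dep(m,[(x,y) for y,x in zip(*np.where(mk))],d)
        print(name,s[i],c[i].round(2),np.median(zz,0).round(4),'z pct',np.percentile(zz[:,2],[5,25,50,75,95]).round(3))
blob(((H<8)|(H>172))&(S>150),'red')
blob((H>45)&(H<80)&(S>90),'green')
blob((H>100)&(H<125)&(S>110),'blue')
blob((V<50)&(S<90),'black')
for n,uv in dict(nutc=(197,196.8),dialrim=(205,184),bridgeL=(178,205),base=(178,183),silver=(195.5,196.5)).items():print(n,dep(m,uv,d))
print(proj(m,[[.5,.2,0]]))
```

```text
red [202 198   6   5  22] [204.18 200.18] [0.4973 0.3169 0.1307] z pct [0.119 0.129 0.131 0.132 0.134]
green [197 210   5   2  10] [199.  210.5] [0.4678 0.3394 0.0842] z pct [0.081 0.083 0.084 0.086 0.088]
blue [227 200   6  12  51] [229.94 204.49] [0.4823 0.2446 0.103 ] z pct [0.1   0.101 0.103 0.105 0.107]
blue [230 216   3   5  11] [230.91 218.27] [0.4437 0.242  0.1039] z pct [0.101 0.103 0.104 0.105 0.106]
blue [230 222   3   4   9] [230.89 223.33] [0.429  0.2425 0.1031] z pct [0.1   0.102 0.103 0.105 0.108]
black [187 191  17  12  82] [196.   195.78] [0.5129 0.3393 0.1276] z pct [0.094 0.096 0.128 0.131 0.133]
black [229 193   4   1   4] [230.5 193. ] [0.5176 0.2422 0.1029] z pct [0.102 0.102 0.103 0.105 0.108]
black [233 211   2   3   5] [233.4 211.8] [0.4616 0.2366 0.0924] z pct [0.015 0.015 0.092 0.098 0.101]
black [229 229   5   1   5] [231. 229.] [0.4115 0.242  0.1041] z pct [0.103 0.103 0.104 0.108 0.109]
nutc [[0.50700342 0.33732946 0.13070662]]
dialrim [[0.54744508 0.3208572  0.08272775]]
bridgeL [[0.48550102 0.40317007 0.08316093]]
base [[0.55736604 0.41680416 0.01905118]]
silver [[0.50772437 0.3408173  0.13563931]]
[[246.35665203 199.88303867]]
```

Run:
```python
from h import *
p,d,m=load('top0.npz')
for n,uv in dict(chL=(232,120),chC=(270,115),chB=(270,165),pil=(296,60),hose=(266,178),tape=(270,206),box=(337,193),teal=(204,147),bal=(140,130)).items():print(n,dep(m,uv,d).round(3))
v,u=np.mgrid[60:260:2,150:345:2];P=dep(m,np.c_[u.ravel(),v.ravel()],d)
k=(P[:,0]>.28)&(P[:,0]<.66)&(P[:,1]>.08)&(P[:,1]<.5)&(P[:,2]>.14)
print(P[k].round(2)[:30],k.sum())
from rig import robot
mw=robot.camera_model('wrist');E=mw['extrinsics'];print(mw['mtx'],mw['k1'],-E[:3,:3].T@E[:3,3],E[:3,:3])
```

```text
chL [[0.682 0.218 0.322]]
chC [[0.681 0.128 0.367]]
chB [[0.571 0.129 0.323]]
pil [[0.733 0.083 0.554]]
hose [[0.563 0.136 0.077]]
tape [[0.478 0.125 0.022]]
box [[ 0.513 -0.077  0.079]]
teal [[0.671 0.332 0.021]]
bal [[0.718 0.519 0.082]]
[[0.46 0.15 1.23]
 [0.46 0.15 1.23]
 [0.46 0.15 1.23]
 [0.46 0.15 1.23]
 [0.46 0.15 1.23]
 [0.46 0.15 1.23]
 [0.46 0.15 1.23]
 [0.46 0.15 1.23]
 [0.46 0.15 1.23]
 [0.46 0.15 1.23]
 [0.46 0.15 1.23]
 [0.46 0.15 1.23]
 [0.46 0.15 1.23]
 [0.46 0.15 1.23]
 [0.66 0.23 0.41]
 [0.46 0.15 1.23]
 [0.65 0.16 0.4 ]
 [0.65 0.15 0.42]
 [0.65 0.15 0.42]
 [0.65 0.14 0.41]
 [0.46 0.15 1.23]
 [0.65 0.16 0.4 ]
 [0.64 0.15 0.42]
 [0.64 0.15 0.42]
 [0.65 0.14 0.4 ]
 [0.64 0.16 0.41]
 [0.64 0.15 0.41]
 [0.64 0.15 0.41]
 [0.64 0.14 0.4 ]
 [0.66 0.13 0.33]] 619
[[319.48931368   0.         256.51691938]
 [  0.         319.48931368 186.63685216]
 [  0.           0.           1.        ]] -0.07926717848990672 [0.1632292  0.60910801 0.38453108] [[ 0.38484577  0.92297993 -0.00133453]
 [-0.88085147  0.36684727 -0.29920523]
 [-0.27567085  0.11632339  0.95418785]]
```

Run:
```python
from h import *
p,d,m=load('top0.npz')
v,u=np.mgrid[60:260,150:345];P=dep(m,np.c_[u.ravel(),v.ravel()],d)
P=P[(P[:,2]>.1)&(P[:,2]<.7)]
for y in np.arange(.06,.28,.02):
    k=abs(P[:,1]-y)<.01
    Q=P[k&(P[:,0]>.53)]
    if len(Q): i=Q[:,0].argmin();print(round(y,2),Q[i].round(3))
```

```text
0.06 [0.571 0.069 0.296]
0.08 [0.564 0.086 0.292]
0.1 [0.53  0.099 0.183]
0.12 [0.536 0.11  0.101]
0.14 [0.557 0.131 0.141]
0.16 [0.567 0.151 0.297]
0.18 [0.575 0.17  0.296]
0.2 [0.59  0.192 0.299]
0.22 [0.613 0.211 0.299]
0.24 [0.657 0.231 0.293]
0.28 [0.862 0.289 0.116]
```

Request:
arm_command:
  targets:
    - [-3, 0, -3, 0.1, 8.7]
    - [-6, -4, -6, 0.2, 8.7]
    - [-9, -8, -9, 0.3, 8.7]
    - [-11, -12, -9, 0.4, 8.7]
    - [-12, -15, -9, 0.4, 8.7]

```text
time: 0.72
position: [0.2931, 0.3907, 0.3127]
tool_rot: [0.387, 0.922, -0.0, 0.0]
ft_force: [-0.0, 0.1, 0.6]
grip_width: 0.0867
```

Request:
arm_command:
  targets:
    - [-4, 1, 0, -0.16, 8.7]
    - [-9, 2.5, 0, -0.32, 8.7]
    - [-14, 4, 0, -0.48, 8.7]
    - [-17, 5, 0, -0.64, 8.7]
    - [-17, 5, 0, -0.79, 8.7]

```text
time: 1.35
position: [0.4501, 0.3049, 0.3119]
tool_rot: [0.001, 1.0, -0.0, -0.0]
ft_force: [-0.5, 0.7, -0.3]
grip_width: 0.0871
```

Request:
arm_command:
  targets:
    - [0, 0, 0, 0, 8.7]
    - [0, 0, 0, 0, 8.7]

```text
time: 1.6
position: [0.4473, 0.3065, 0.3123]
tool_rot: [0.003, 1.0, -0.0, -0.0]
ft_force: [0.4, 0.5, -0.0]
grip_width: 0.0872
```

```bash
cat > w.py <<'E'
import sys
from rig import robot
from h import *
n=sys.argv[1]; cam=sys.argv[2] if len(sys.argv)>2 else 'wrist'
o=robot.get_obs();m=robot.camera_model(cam)
p,d=robot.camera(cam);cv2.imwrite(f"pics/{n}.png",cv2.cvtColor(p,cv2.COLOR_RGB2BGR));np.savez(f"{n}.npz",p=p,d=d,**{k:np.array(v) for k,v in m.items()})
print(o['time'],o['position'],o['tool_rot'],o['q'].round(3))
E
python3 w.py w1
```

```text
1.6 [0.44731601 0.30653136 0.31231083] [ 2.71890032e-03  9.99996233e-01 -1.22192568e-04 -3.57079093e-04] [ 0.395  0.319  1.523  0.     1.3   -1.171]
```

View pics/w1.png

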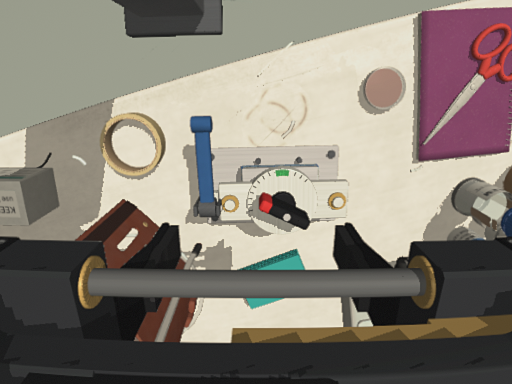

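Run:
```python
from h import *
p,d,m=load('w1.npz')
c=p[100:240,175:365];cv2.imwrite('pics/w1z.png',cv2.cvtColor(cv2.resize(c,None,fx=4,fy=4,interpolation=cv2.INTER_CUBIC),cv2.COLOR_RGB2BGR))
hsv=cv2.cvtColor(p,cv2.COLOR_RGB2HSV).astype(int);H,S,V=hsv.transpose(2,0,1)
roi=np.zeros(H.shape,bool);roi[100:240,180:365]=1
def blob(mask,name):
    n,l,s,c=cv2.connectedComponentsWithStats((mask&roi).astype(np.uint8))
    for i in range(1,n):
        if s[i,4]<15: continue
        mk=l==i;zz=dep(m,[(x,y) for y,x in zip(*np.where(mk))],d)
        print(name,s[i],c[i].round(2),np.median(zz,0).round(4),'z',np.percentile(zz[:,2],[5,50,95]).round(3))
blob(((H<8)|(H>172))&(S>150),'red')
blob((H>45)&(H<80)&(S>90),'green')
bl=(H>100)&(H<125)&(S>110)
blob(bl,'blue')
blob((V<50)&(S<110),'black')
v,u=np.where(bl&roi&(np.arange(512)[None]<220)&(np.arange(384)[:,None]<200))
P=dep(m,np.c_[u,v],d);P=P[P[:,2]>.085]
print(np.c_[P.min(0),P.max(0)])
for x in np.arange(.38,.5,.01):
    Q=P[abs(P[:,0]-x)<.005]
    if len(Q):print(x.round(3),Q[:,1].min().round(4),Q[:,1].max().round(4),Q[:,2].max().round(3))
for uv in [(230,204),(338,201)]:print('col',onz(m,uv,.09),dep(m,uv,d))
```

```text
red [259 193  14  20 205] [265.32 202.62] [0.4929 0.3167 0.1299] z [0.107 0.13  0.132]
green [276 170  13   6  67] [281.84 172.58] [0.4683 0.3389 0.0864] z [0.085 0.086 0.088]
blue [ 191  117   23   86 1257] [203.32 156.43] [0.4419 0.2442 0.1039] z [0.102 0.104 0.109]
black [269 192  41  37 759] [288.25 209.56] [0.5041 0.3451 0.1265] z [0.096 0.127 0.132]
black [335 223  26  17 318] [346.19 232.64] [0.4379 0.3546 0.3233] z [0.315 0.323 0.332]
[[0.36474685 0.49724634]
 [0.23225434 0.30750607]
 [0.09919373 0.47520189]]
0.4 0.2323 0.2543 0.111
0.41 0.2325 0.2545 0.111
0.42 0.2355 0.2512 0.106
0.43 0.2356 0.2514 0.106
0.44 0.2357 0.2521 0.106
0.45 0.2357 0.2523 0.106
0.46 0.2362 0.2523 0.105
0.47 0.2362 0.2518 0.106
0.48 0.2362 0.2527 0.105
0.49 0.2368 0.253 0.105
col [[0.50864369 0.27256033 0.09      ]] [[0.50839027 0.27262188 0.09067838]]
col [[0.50558191 0.41170266 0.09      ]] [[0.5056286  0.41173721 0.08987228]]
```

View pics/w1z.png

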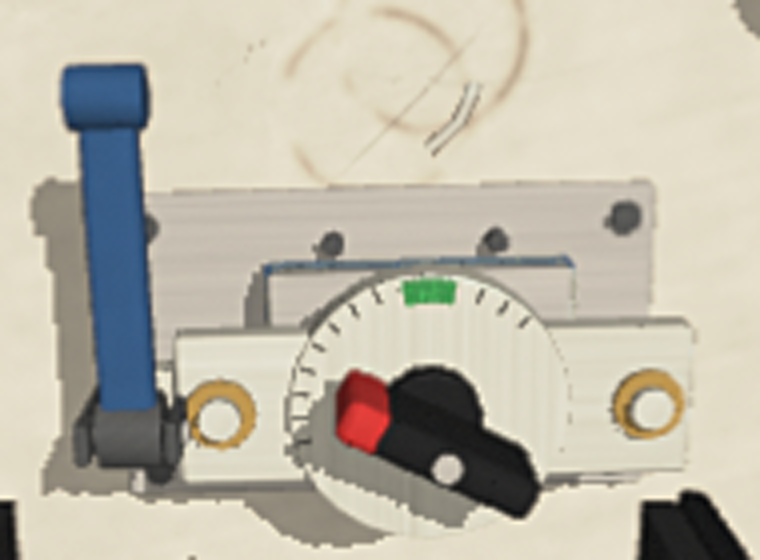

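Request:
arm_command:
  targets:
    - [1.5, -2, 4, -0.02, 6]
    - [3, -4.5, 8, -0.02, 5]
    - [4.2, -6.3, 13, -0.02, 5]
    - [4.2, -6.3, 15, -0.02, 5]
    - [4.2, -6.3, 15, -0.02, 5]

```text
time: 2.28
position: [0.4043, 0.2434, 0.1615]
tool_rot: [-0.008, 1.0, -0.001, -0.002]
ft_force: [0.5, 0.5, 0.0]
grip_width: 0.0516
```

Request:
arm_command:
  targets:
    - [0, 0, 0, 0, 5]

```text
time: 2.4
position: [0.4066, 0.2443, 0.1635]
tool_rot: [-0.008, 1.0, 0.0, 0.001]
ft_force: [0.5, 0.6, 0.4]
grip_width: 0.0506
```

```bash
python3 w.py w2
```

```text
2.4 [0.40658743 0.24425368 0.16348019] [-8.18932089e-03  9.99965775e-01  3.51380388e-04  1.12248199e-03] [ 0.305  0.418  1.866  0.     0.855 -1.282]
```

View pics/w2.png

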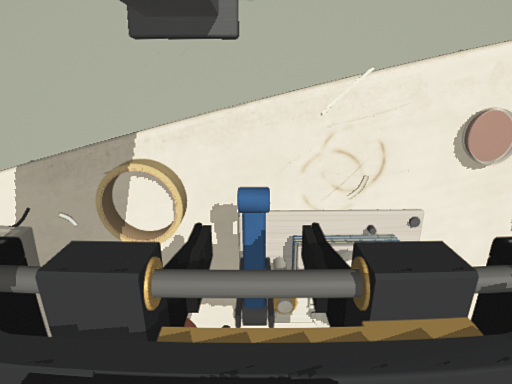

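Request:
arm_command:
  targets:
    - [0.1, -0.1, 3, 0, 5]
    - [0.1, -0.1, 6, 0, 5]
    - [0.1, -0.1, 7.7, 0, 5]
    - [0.1, -0.1, 7.7, 0, 2]
    - [0.1, -0.1, 7.7, 0, 2]
  newtons: 25

```text
time: 3.08
position: [0.4057, 0.2431, 0.0866]
tool_rot: [-0.008, 1.0, 0.0, 0.001]
ft_force: [0.1, 0.8, 0.9]
grip_width: 0.0371
```

Request:
arm_command:
  targets:
    - [0, 0, 0, 0, 1.8]
    - [0, 0, 0, 0, 1.8]

```text
time: 3.32
position: [0.4054, 0.2421, 0.0864]
tool_rot: [-0.009, 1.0, -0.0, 0.001]
ft_force: [1.7, -4.7, 2.1]
grip_width: 0.0237
```

Request:
arm_command:
  targets:
    - [-0.08, 0, -1.26, 0, 1.8]
    - [-0.3, 0, -2.5, 0, 1.8]
    - [-0.67, 0, -3.7, 0, 1.8]
    - [-1.19, 0, -4.85, 0, 1.8]
    - [-1.83, 0, -5.93, 0, 1.8]

```text
time: 3.95
position: [0.4219, 0.2424, 0.1453]
tool_rot: [-0.008, 1.0, -0.001, -0.001]
ft_force: [0.4, -3.6, -6.2]
grip_width: 0.024
```

Request:
arm_command:
  targets:
    - [-0.99, 0, -1.23, 0, 1.8]
    - [-2.14, 0, -2.29, 0, 1.8]
    - [-3.45, 0, -3.18, 0, 1.8]
    - [-4.87, 0, -3.86, 0, 1.8]
    - [-6.37, 0, -4.31, 0, 1.8]

```text
time: 4.58
position: [0.4829, 0.2436, 0.1888]
tool_rot: [-0.008, 1.0, -0.001, -0.004]
ft_force: [-6.7, -3.5, 3.1]
grip_width: 0.0238
```

```bash
python3 w.py w3;python3 w.py s3 scene
```

```text
4.575 [0.48294398 0.24361504 0.18884116] [-8.24436890e-03  9.99956151e-01 -5.72755484e-04 -4.40432225e-03] [ 2.600e-01  4.620e-01  1.674e+00  1.000e-03  1.014e+00 -1.328e+00]
4.625 [0.48649182 0.24374565 0.18969323] [-8.10357252e-03  9.99965977e-01 -2.49607860e-04 -1.52136220e-03] [ 0.259  0.463  1.669  0.     1.013 -1.328]
```

View pics/s3.png

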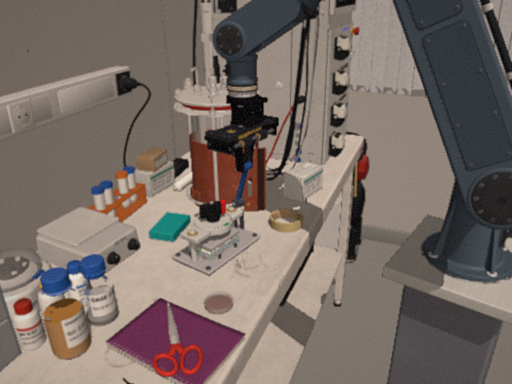

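Request:
arm_command:
  targets:
    - [-0.9, 0, -0.16, 0, 1.8]
    - [-1.75, 0, -0.25, 0, 1.8]
    - [-2.6, 0, -0.25, 0, 1.8]
    - [-2.6, 0, -0.25, 0, 1.8]
    - [-2.6, 0, -0.25, 0, 1.8]

```text
time: 5.3
position: [0.5128, 0.2443, 0.1925]
tool_rot: [-0.008, 1.0, -0.0, 0.0]
ft_force: [-2.5, -3.9, 5.3]
grip_width: 0.0237
```

Request:
arm_command:
  targets:
    - [0, 0, 0, 0, 5]
    - [0, 0, 0, 0, 5]
    - [0, 0, -3, 0, 5]
    - [0, 0, -7, 0, 5]
    - [0, 0, -10, 0, 5]

```text
time: 5.92
position: [0.5133, 0.2452, 0.2923]
tool_rot: [-0.008, 1.0, 0.001, 0.001]
ft_force: [-0.5, 0.2, -0.2]
grip_width: 0.0496
```

Request:
arm_command:
  targets:
    - [1, 1, -1, 0.18, 5]
    - [2, 3, -1, 0.36, 4]
    - [3, 5, -1, 0.54, 2]
    - [5, 7, -1, 0.72, 0]
    - [7, 8, -1, 0.85, 0]

```text
time: 6.55
position: [0.4409, 0.3248, 0.3005]
tool_rot: [0.407, 0.914, 0.001, -0.0]
ft_force: [-0.1, 0.2, 0.0]
grip_width: 0.0178
```

```bash
python3 w.py w4
```

```text
6.55 [0.44085791 0.32479601 0.30050965] [ 4.06716599e-01  9.13553939e-01  8.77247464e-04 -1.98807837e-04] [ 0.43   0.337  1.529  0.002  1.274 -0.304]
```

View pics/w4.png

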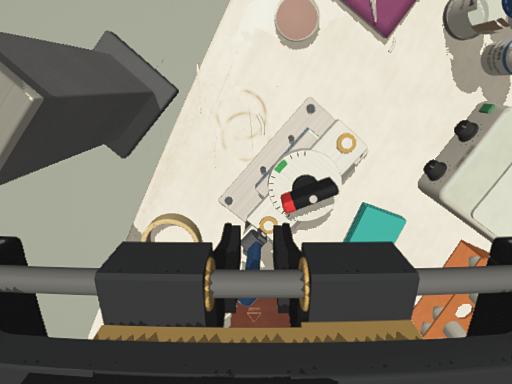

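Request:
arm_command:
  targets:
    - [0.3, 2, 2, 0.16, 0]
    - [0.7, 4, 4, 0.32, 0]
    - [1.1, 7.6, 7, 0.48, 0]
    - [1.1, 7.6, 9, 0.64, 0]
    - [1.1, 7.6, 10, 0.72, 0]
  newtons: 20

```text
time: 7.22
position: [0.4903, 0.3827, 0.1986]
tool_rot: [0.701, 0.713, -0.001, -0.001]
ft_force: [-0.2, 0.1, 0.3]
grip_width: 0.0004
```

Request:
arm_command:
  targets:
    - [0, 0, 0, 0, 0]
    - [0, 0, 0, 0, 0]

```text
time: 7.48
position: [0.4909, 0.3827, 0.201]
tool_rot: [0.7, 0.714, 0.001, 0.0]
ft_force: [0.0, 0.1, 0.6]
grip_width: 0.0004
```

```bash
python3 w.py w5
```

```text
7.475 [0.49087186 0.38268269 0.20104632] [7.00460947e-01 7.13690370e-01 7.14349889e-04 8.92324837e-05] [0.483 0.547 1.463 0.    1.13  0.464]
```

View pics/w5.png

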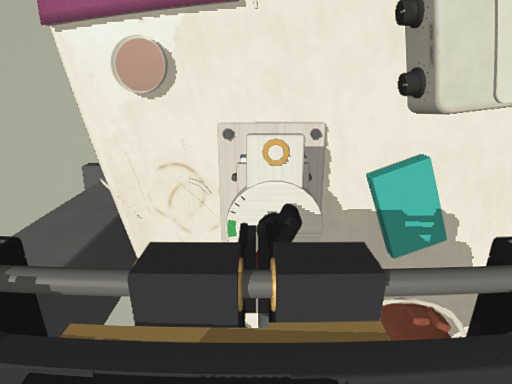

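Request:
arm_command:
  targets:
    - [0, 0, 3, 0, 0]
    - [0, 0, 6, 0, 0]
    - [0, 0, 8.2, 0, 0]
    - [0, 0, 8.8, 0, 0]
    - [0, 0, 8.8, 0, 0]

```text
time: 8.15
position: [0.4907, 0.3826, 0.113]
tool_rot: [0.701, 0.713, 0.0, 0.0]
ft_force: [-0.1, -0.1, 0.2]
grip_width: 0.0005
```

Request:
arm_command:
  targets:
    - [-0.44, 0.97, 0, 0, 0]
    - [-0.58, 1.32, 0, 0, 0]
    - [-0.73, 1.67, 0, 0, 0]
    - [-0.96, 1.96, 0, 0, 0]
    - [-1.2, 2.25, 0, 0, 0]

```text
time: 8.78
position: [0.5135, 0.3734, 0.1136]
tool_rot: [0.701, 0.713, 0.003, -0.001]
ft_force: [-1.4, 8.0, 2.1]
grip_width: 0.0004
```

Request:
arm_command:
  targets:
    - [-0.2, 0.15, 0, 0, 0]
    - [-0.4, 0.3, 0, 0, 0]
    - [-0.6, 0.45, 0, 0, 0]
    - [-0.85, 0.55, 0, 0, 0]
    - [-0.85, 0.55, 0, 0, 0]

```text
time: 9.4
position: [0.5216, 0.3652, 0.1138]
tool_rot: [0.701, 0.713, 0.005, 0.0]
ft_force: [1.7, 5.6, -0.1]
grip_width: 0.0001
```

```bash
python3 w.py w6; python3 w.py t6 top; python3 -c "
import cv2
a=cv2.imread('pics/t6.png')[160:250,150:270];cv2.imwrite('pics/t6z.png',cv2.resize(a,None,fx=6,fy=6,interpolation=2))"
```

```text
9.4 [0.52156547 0.36524637 0.11378334] [7.01274156e-01 7.12875849e-01 4.74159900e-03 3.15618431e-04] [0.434 0.671 1.501 0.003 0.961 0.416]
9.45 [0.52154019 0.36525    0.11379097] [7.01252729e-01 7.12897044e-01 4.72172281e-03 3.45049687e-04] [0.434 0.671 1.501 0.003 0.961 0.416]
```

View pics/w6.png

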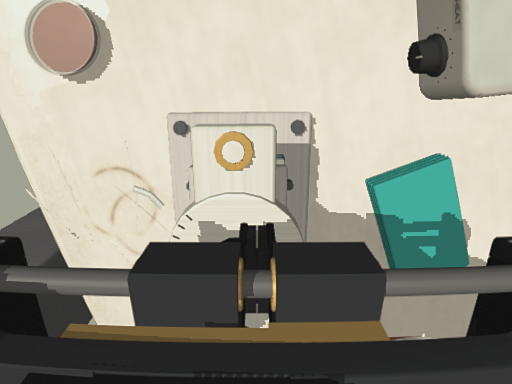

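View pics/t6z.png

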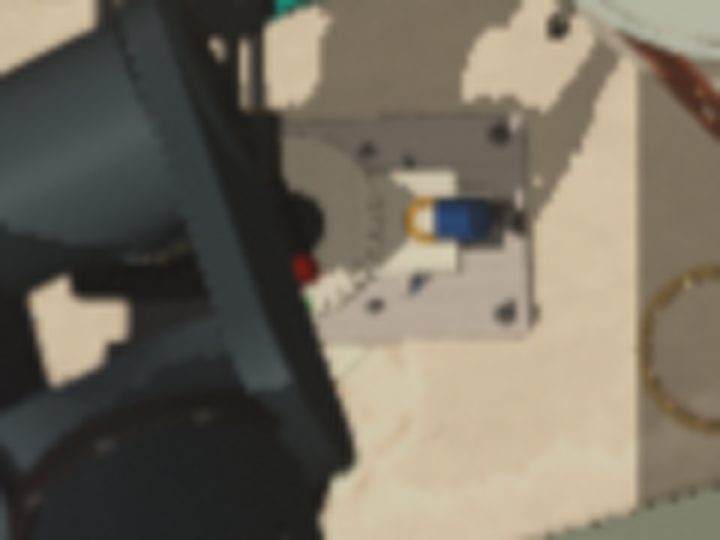

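Request:
arm_command:
  targets:
    - [-0.25, 0.1, 0, 0, 0]
    - [-0.5, 0.2, 0, 0, 0]
    - [-0.7, 0.2, 0, 0, 0]
    - [-0.7, 0.2, 0, 0, 0]

```text
time: 10.0
position: [0.5248, 0.3581, 0.1139]
tool_rot: [0.701, 0.713, 0.006, 0.001]
ft_force: [4.5, 6.4, -1.7]
grip_width: 0.0005
```

Request:
arm_command:
  targets:
    - [0.5, 0, 0, 0, 0]
    - [1.5, 0, 0, 0, 0]
    - [4, 0, -3, 0, 0]
    - [6, 0, -7, 0, 0]
    - [6, 0, -12, 0, 0]

```text
time: 10.62
position: [0.5184, 0.4167, 0.2323]
tool_rot: [0.7, 0.714, -0.001, -0.0]
ft_force: [1.5, 0.4, -0.3]
grip_width: 0.0002
```

Request:
arm_command:
  targets:
    - [0, -2, 0, -0.18, 0]
    - [0, -4, 0, -0.36, 0]
    - [0, -6, 0, -0.54, 0]
    - [0, -8, 0, -0.72, 0]
    - [0, -8, 0, -0.9, 0]

```text
time: 11.25
position: [0.4373, 0.414, 0.2323]
tool_rot: [0.318, 0.948, -0.001, -0.001]
ft_force: [0.6, -0.3, -1.0]
grip_width: 0.0001
```

```bash
python3 w.py w7; python3 w.py t7 top; python3 -c "
import cv2
a=cv2.imread('pics/t7.png')[160:250,150:270];cv2.imwrite('pics/t7z.png',cv2.resize(a,None,fx=6,fy=6,interpolation=2))"
```

```text
11.25 [0.43732964 0.41402081 0.23232088] [ 3.17535608e-01  9.48245531e-01 -9.78730950e-04 -7.70274587e-04] [ 0.573  0.487  1.479 -0.     1.178 -0.352]
11.3 [0.43827694 0.41409522 0.23237538] [ 3.15909914e-01  9.48788875e-01 -6.92264805e-04 -3.42503240e-04] [ 0.572  0.487  1.478 -0.     1.178 -0.356]
```

View pics/w7.png

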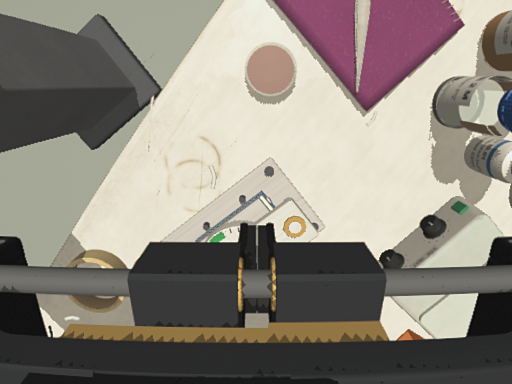

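View pics/t7z.png

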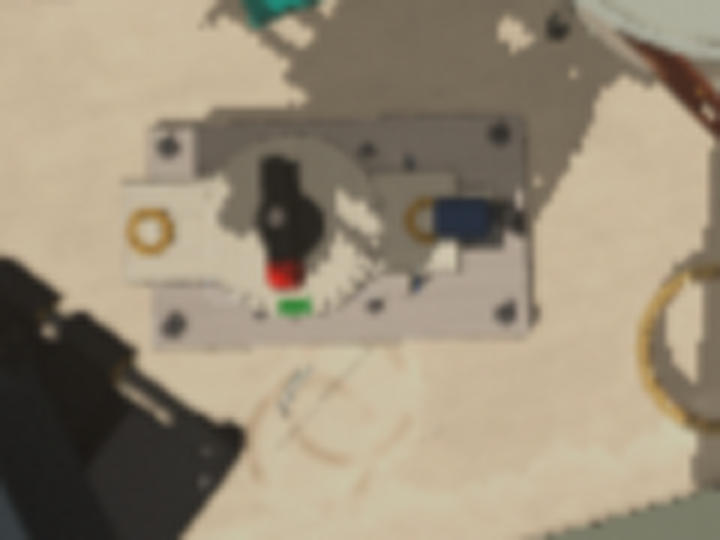

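Run:
```python
from h import *
p,d,m=load('t7.npz')
hsv=cv2.cvtColor(p,cv2.COLOR_RGB2HSV).astype(int);H,S,V=hsv.transpose(2,0,1)
roi=np.zeros(H.shape,bool);roi[182:215,185:212]=1
v,u=np.where((((H<8)|(H>172))&(S>150)|(V<60))&roi)
P=dep(m,np.c_[u,v],d);P=P[P[:,2]>.122]
c,e=cv2.PCACompute(P[:,:2].astype(np.float32),None);print(c,e[0],np.degrees(np.arctan2(e[0][1],e[0][0])),len(P),np.median(P[:,2]))
v,u=np.where((((H<8)|(H>172))&(S>150))&roi);print(dep(m,np.c_[u,v],d).mean(0))
# lever top
roi[:]=0;roi[180:215,218:245]=1
v,u=np.where((H>100)&(H<125)&(S>90)&roi);P=dep(m,np.c_[u,v],d);P=P[P[:,2]>.19];print('lever',P.min(0),P.max(0),len(P))
```

```text
[[0.50788236 0.33886236]] [0.99783176 0.06581607] 3.7737105 85 0.13382147156303503
[0.48227563 0.33708877 0.1334819 ]
lever [0.50365366 0.23735919 0.21195086] [0.50396943 0.2482323  0.21549482] 3
```

Request:
arm_command:
  targets:
    - [0, 0, -5, -0.16, 2]
    - [-4, -2, -6.5, -0.32, 5]
    - [-9, -5, -6.5, -0.48, 5]
    - [-14, -8, -6.5, -0.64, 5]
    - [-16.2, -9.2, -6.5, -0.66, 5]

```text
time: 11.98
position: [0.5134, 0.2397, 0.2975]
tool_rot: [-0.0, 1.0, -0.0, 0.0]
ft_force: [-0.3, 0.6, 0.1]
grip_width: 0.0425
```

Request:
arm_command:
  targets:
    - [0, 0, 0, 0, 5]
    - [0, 0, 0, 0, 5]

```text
time: 12.22
position: [0.512, 0.2431, 0.2973]
tool_rot: [-0.002, 1.0, 0.0, -0.0]
ft_force: [-0.1, 0.4, 0.2]
grip_width: 0.0494
```

```bash
python3 w.py w8
```

```text
12.225 [0.51203096 0.24310374 0.29733054] [-2.26254989e-03  9.99997359e-01  2.40905749e-04 -3.24781671e-04] [ 2.460e-01  3.690e-01  1.487e+00  1.000e-03  1.286e+00 -1.330e+00]
```

View pics/w8.png

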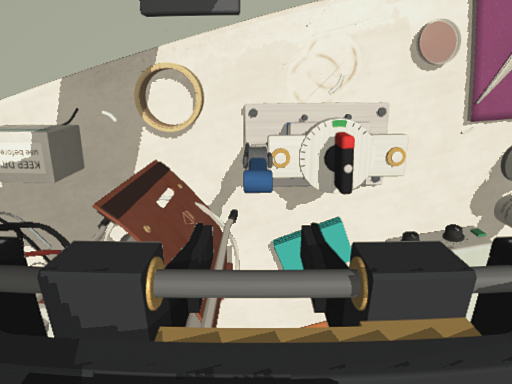

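Request:
arm_command:
  targets:
    - [0, 0.1, 4, -0.015, 5]
    - [0, 0.1, 8, -0.015, 5]
    - [0, 0.1, 10.5, -0.015, 5]
    - [0, 0.1, 10.5, -0.015, 1.8]
    - [0, 0.1, 10.5, -0.015, 1.8]
  newtons: 25

```text
time: 12.9
position: [0.5128, 0.2445, 0.1934]
tool_rot: [-0.011, 1.0, 0.0, 0.001]
ft_force: [0.5, -0.0, -0.9]
grip_width: 0.0374
```

Request:
arm_command:
  targets:
    - [0, 0, 0, 0, 1.8]
    - [0, 0, 0, 0, 1.8]

```text
time: 13.15
position: [0.5131, 0.2441, 0.1939]
tool_rot: [-0.01, 1.0, 0.001, 0.001]
ft_force: [-0.7, 1.3, 2.9]
grip_width: 0.024
```

Request:
arm_command:
  targets:
    - [1.58, 0, 0.08, 0, 1.8]
    - [3.12, 0, 0.38, 0, 1.8]
    - [4.6, 0, 0.92, 0, 1.8]
    - [5.98, 0, 1.66, 0, 1.8]
    - [7.24, 0, 2.61, 0, 1.8]

```text
time: 13.78
position: [0.4415, 0.2426, 0.1673]
tool_rot: [-0.011, 1.0, 0.001, 0.003]
ft_force: [6.0, 1.4, -0.3]
grip_width: 0.0237
```

Request:
arm_command:
  targets:
    - [1.1, 0, 1.13, 0, 1.8]
    - [2.02, 0, 2.4, 0, 1.8]
    - [2.74, 0, 3.8, 0, 1.8]
    - [3.24, 0, 5.29, 0, 1.8]
    - [3.49, 0, 6.63, 0, 1.8]

```text
time: 14.4
position: [0.405, 0.2418, 0.1006]
tool_rot: [-0.011, 1.0, 0.001, 0.001]
ft_force: [1.2, 2.5, 3.7]
grip_width: 0.0238
```

Request:
arm_command:
  targets:
    - [0.08, 0, 0.7, 0, 1.8]
    - [0.08, 0, 1.26, 0, 1.8]
    - [0.08, 0, 1.6, 0, 1.8]
    - [0.08, 0, 1.6, 0, 1.8]

```text
time: 14.9
position: [0.4041, 0.2418, 0.0863]
tool_rot: [-0.011, 1.0, 0.001, 0.001]
ft_force: [-2.6, 4.1, 23.1]
grip_width: 0.0238
```

Request:
arm_command:
  targets:
    - [0, 0, -0.3, 0, 5]
    - [0, 0, -0.3, 0, 5]
    - [0, 0, -3, 0, 5]
    - [0, 0, -8, 0, 5]
    - [0, 0, -13, 0, 5]

```text
time: 15.52
position: [0.4027, 0.2403, 0.2141]
tool_rot: [-0.011, 1.0, -0.001, -0.002]
ft_force: [0.3, -0.1, -0.1]
grip_width: 0.0495
```

Request:
arm_command:
  targets:
    - [0, 3, -4, 0, 5]
    - [0, 6, -8, 0, 5]
    - [0, 6, -8, 0, 5]
    - [0, 6, -8, 0, 5]

```text
time: 16.02
position: [0.4016, 0.3002, 0.2925]
tool_rot: [-0.011, 1.0, -0.001, -0.002]
ft_force: [0.4, -0.5, 0.1]
grip_width: 0.0501
```

```bash
python3 w.py w9
python3 - <<'E'
from h import *
p,d,m=load('w9.npz')
hsv=cv2.cvtColor(p,cv2.COLOR_RGB2HSV).astype(int);H,S,V=hsv.transpose(2,0,1)
v,u=np.where((H>100)&(H<125)&(S>110));P=dep(m,np.c_[u,v],d)
P=P[(P[:,2]>.085)&(P[:,2]<.25)&(P[:,1]>.22)&(P[:,1]<.27)&(P[:,0]<.53)]
print(len(P));
for x in np.arange(.4,.5,.015):
    Q=P[abs(P[:,0]-x)<.006]
    if len(Q):print(x.round(3),np.median(Q,0).round(4))
v,u=np.where((((H<8)|(H>172))&(S>150)|(V<55)));P=dep(m,np.c_[u,v],d)
P=P[(P[:,2]>.120)&(P[:,2]<.15)&(np.hypot(P[:,0]-.508,P[:,1]-.34)<.04)]
c,e=cv2.PCACompute(P[:,:2].astype(np.float32),None);print(c,e[0],len(P))
E
```

```text
16.025 [0.40156956 0.30019016 0.29249547] [-0.01073073  0.99994006 -0.00116211 -0.00183808] [ 4.190e-01  2.780e-01  1.643e+00 -1.000e-03  1.225e+00 -1.173e+00]
1114
0.4 [0.4007 0.2438 0.1068]
0.415 [0.4149 0.2434 0.104 ]
0.43 [0.4301 0.2437 0.1034]
0.445 [0.4452 0.2441 0.1033]
0.46 [0.4601 0.2441 0.1033]
0.475 [0.474  0.246  0.1034]
0.49 [0.4899 0.2504 0.1034]
[[0.49294585 0.33772317]] [0.9999943  0.00338569] 399
```

View pics/w9.png

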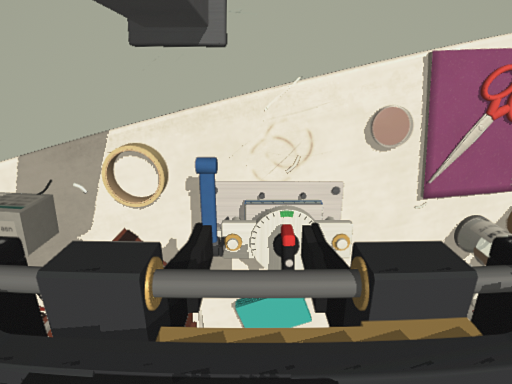

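```bash
python3 -c "
from rig import robot
print(robot.hand_in(), robot.get_obs()['time'])"
```

```text
the job is handed in; nothing more can be done
the job is handed in; nothing more can be done
```

I flipped the lever up by pinching its barrel, to about 1.59 rad judging by the tool position. I then turned the nut clockwise into the green band with the closed fingers. Finally I pinched the barrel again, closed the lever against its stop, let go, backed off and handed in at about 16 s.

**Why I pushed the nut:** I pushed its black end with the closed fingers instead of gripping it. With the jaws across the bar, the gripper's body would have hit the upright lever.

**Lever:** in the last picture the lever is level, its top at 0.103 m all along the arm, as at the start.

**Nut:** the red end sits at the green band. The top camera, with the lever open, put the nut at about 1.60 rad. The last wrist view put the bar within about 1° of the holder's x axis, but with part of it hidden, so the two differ by about 0.06 rad. Both are well inside the band.

**Bystanders and cassette:** the tape roll and petri dish looked unmoved, and the filter box was not in the last view, though the arm never went near it. The cassette's visible edge was in its place. I judged these by eye and did not measure them.

**Clamping force:** I could not measure it. The only sign of it is the roughly 23 N upward force on the tool as the lever reached its closed stop.

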